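Fold the ratchet work rest flat

ROBOT

A 6-joint arm with a two-finger parallel gripper is mounted at the origin on a cart in front of the work surface, level with it; the furniture and walls round the work are solid. World frame = base frame: x ahead of the robot, y to its left, z up, the work surface at z = 0. Lengths are in m, angles in degrees, forces in N, time in s.
With the tool pointing down it reaches from about 0.325 to 0.9 m from the base axis. Payload 6.1 kg.
Tool frame: the origin (TCP) lies midway between the tips of the shut fingers; the grasp point (between the pads) lies 19 mm behind it; z points along the fingers, y is the line along which they close (so a half turn about z gives the same grasp; the last joint's range is limited). The gripper opens to 85 mm and grips with 20 to 120 N. Pads are 22 mm wide; open, the fingers measure 114 mm over their backs; the gripper's body (76 mm by 85 mm) begins 54 mm behind the grasp point. The pads swing forward as they close: fully open they stand 13 mm farther back than shut.
Start: joints at [-74.089, 12.628, 87.462, -0, 79.91, -7.225], TCP at [0.246, -0.575, 0.231] pointing down, gripper open.
Joint ranges: [-170.65, 170.65], [-52.31, 119.04], [5.05, 147.46], [-71.25, 251.25], [11.57, 151.72], [-153.62, 153.62]. Speed limits (degrees/s): [147.25, 147.25, 172.46, 180, 180, 180].

INTERFACE

Orientations are given as a 3x3 rotation matrix whose columns are the frame's x, y, z axes.
In Python, from workcell import * gives the robot as it stands.
- The arm moves only by the tool servo_tool, never from a script. Its argument "moves" is a list that holds one entry, the list of rows, each a list of 7 numbers: the shift along the tool's x, y, z in mm, then the turn, a rotation vector about the tool's x, y, z in degrees, then the opening, from 0 (shut) to 1 (fully open). In form: [[[dx, dy, dz, wx, wy, wz, claw], ...]]. A call has 1 to 20 rows; each row is the pose to reach, as a shift and turn from the pose commanded when the call began, along the tool's axes at that moment; what a row does not reach only later rows make up. A row lasts 1/8 s, in which the tool goes at most 62.5 mm and 10.7 degrees, less where a joint would pass 70% of its speed; a pose out of reach is approached as far as the arm can. A call with a gripper value outside its range is refused whole. The fingers move at their own pace and stop on an object; "squeeze" is the grip in N (left out, the last holds). Time passes only in rows, so rows that repeat a pose let the fingers close. It gives the time, the measured TCP pose, the force, the opening and the grip force at its end, in the units of the state.
- state(): the state, without advancing time (a new reading comes with each control period).
- get_image(name): name is "scene" or "top" or "wrist"; returns (picture, depth): 420x560x3 uint8, blue, green, red; 420x560 float32, m along the optical axis (not along the pixel's ray), 0 where there is no reading.
- camera_params(name): a dict with "mtx" (3x3 intrinsics, pixels), "R" (3x3) and "t" (3): a world point X has camera coordinates R X + t; the wrist camera has in their place "hand_eye" (4x4, takes a point from camera to tool coordinates, whose origin is the TCP and whose axes are the flange's). Camera axes: x right, y down, z forward; pixel columns grow to the right and rows downward; lengths in m; the calibration is good to about 2 mm. A picture is of the moment at which its call begins: read the wrist's pose just before it. camera_params takes no time and is no camera call.
- finish_job(): hands the job in; it is judged then, once.
Trained networks look in the newest picture that a camera, given by its name, has taken for a name from the list of things; names that differ only in an ending like _2 or _b are one class to them, and where a whole thing is asked for, a point or a joint stands for the part that bears it (a point fixed in the world has none). Each returns a list of dicts, best first, with "score" (0 to 1); they miss things now and then, are a little off and sometimes report something else, mostly with a low value. They report only what shows in the picture. A call takes as long as a camera call.
- silhouettes(camera, label): "region" (420x560 bool, what is visible of it) and "rect" ([left, top, width, height] in pixels, round what is visible of it).
The state is a dict: "time": time; "joints": joint angles; "dq": joint speeds; "joint_efforts": joint torques, N m; "position": TCP position; "eef_rot": TCP orientation; "contact_force": force on the tool from outside, world axes, zero at the start; "ft_torque": the same for the moment, N m; "grip_width": finger opening in m; "grip_force": force on a finger pad.
Only numpy, scipy, OpenCV 4.12 (cv2) and the standard library are available. Lean on these libraries where they do the work, as an engineer would, in place of code of your own. Each camera call takes 0.05 s, during which the arm holds its last target. There are 200 camera calls.

TASK

Fold the blue ratchet work rest flat for stowing: press the red pawl's tab right down to its stop, so that the pawl stands clear of the teeth and stays there, then push the yellow arm by its rubber pad all the way down to level, and leave the pawl released. Only press and push with the fingertips: pinch and lift nothing, do not raise the arm, do not force it while the pawl is still in the teeth, and leave the wood block, the bearing and the welding magnet where they lie.

Things in the scene. Friction and masses are not known exactly. Their poses are not given: they have to be found in the camera images.
- rest: the fixed blue stand of the ratchet work rest, bolted down: base plate 250 x 84 x 10 mm; origin at the underside, straight below the arm's pivot; its x axis runs level from the pawl's tab (negative side) towards the arm's pad (positive side), z up. The base plate reaches from x = -105 to +145 mm, y = -42 to +42 mm. Highest fixed point 98 mm.
- lever_hinge (a point): centre of the yellow arm's pivot, 72 mm above the bench; the arm turns about the stand's y axis through this point
- lever_pad (a point): centre of the top face of the black rubber pad (52 mm along the arm, 48 mm across) near the free end of the yellow arm. In the arm's own directions it lies 142 mm from the pivot along the arm and 19 mm above the arm's centre line, so with the arm flat it is 142 mm from the pivot horizontally and 91 mm above the bench. The arm ends 170 mm from the pivot.
- rest_arm (a joint): turn of the yellow arm, rad: 0 = raised 0.75 rad (43 degrees) above level, grows as the arm is pushed down, 0.75 = level against its stop. It starts between -0.12 and 0.03, held by a stiff hinge (about 0.6 N m, so some 3 to 7 N at the pad) that stays where it is left. With the pawl in the teeth it stops at about 0.05; with the pawl released it moves freely. It can also be raised to -0.35.
- pawl_hinge (a point): centre of the red pawl's pivot, 87 mm above the bench, 78 mm from the arm's pivot on the side away from the pad. (Room: a full-height garage-door post, about 55 mm square, stands 0.51 m from the robot base axis, 42 degrees to its right; draw the arm in before swinging past it.)
- pawl_tab (a point): centre of the top face of the red pawl's thumb tab (40 mm along the stand, 36 mm across, 7 mm thick), about 48 mm outward from the pawl's pivot, on the side away from the arm; about 102 mm above the bench when the pawl is engaged, falling about 16 mm to its stop. Nothing stands under or beside it.
- pawl (a joint): turn of the red pawl, rad: 0 = nose fully in the teeth (start), grows as the tab is pressed down, 0.32 = tab down against its stop. The nose clears the teeth above about 0.14. The pivot is stiff (about 4 to 5 N at the tab) without a spring, so the pawl stays where it is left.
- wood_block: bystander: loose wood block 75 x 110 x 36 mm beyond the stand, origin at the centre of its underside
- bearing: bystander: loose steel ball bearing, 47 mm across, 14 mm high, in front of the stand, origin at the centre of its underside
- magnet_square: bystander: loose red arrow-shaped welding magnet 85 x 100 x 18 mm beyond the stand, origin at the centre of its underside

How it is judged:
By the outcome, as a careful person would: the job done as asked, in the order asked, and still so for the second after the job is handed in, with the robot touching nothing.
It also fails if it takes over 51 s, if anything falls off the work surface, if the arm or the gripper's body presses on something with over 40 N, if the wrist force passes 120 N, or if a joint passes its speed limit or range.

## Working session

There is one attempt and no reset: what is moved stays moved. The work goes in short steps, Python scripts to look and compute and a tool call to move; the robot and the scene stay as the last step left them, time stands still between calls to the robot, and variables do not carry over. Pictures are saved under pics/ and viewed, at most 10 in all, crops included, and the job is handed in when it is done.

Besides the shell and the picture viewer there is one more tool, called as name(argument=value, ...), one argument or row to a line, values as JSON. servo_tool: Moves the arm, as the interface text tells. Its arguments: {"type":"object","properties":{"moves":{"type":"array","items":{"type":"array","items":{"type":"array","items":{"type":"number"}}}},"squeeze":{"type":"number"}},"required":["moves"]}

```bash
mkdir -p pics
cat > h.py <<'E'
from workcell import *
import numpy as np, cv2
def cloud(cam,depth,mask=None):
    p=camera_params(cam);K=np.array(p["mtx"]);m=depth>0
    if mask is not None:m&=mask
    v,u=np.nonzero(m);z=depth[v,u]
    X=np.stack([(u-K[0,2])/K[0,0]*z,(v-K[1,2])/K[1,1]*z,z],1)
    if cam=="wrist":
        s=state();H=np.array(p["hand_eye"]);X=X@H[:3,:3].T+H[:3,3]
        return X@np.array(s["eef_rot"]).T+np.array(s["position"])
    return (X-np.array(p["t"]))@np.array(p["R"])
E
python3 - <<'E'
from h import *
ims=[]
for c in ["scene","top"]:
    im,d=get_image(c);ims.append(im)
    for l in ["rest","rest_arm","lever_pad","pawl","pawl_tab","wood_block","bearing","magnet_square"]:
        r=silhouettes(c,l)
        for q in r[:1]:
            P=cloud(c,d,q["region"])
            if len(P):print(c,l,round(q["score"],2),q["rect"],len(P),np.median(P,0).round(3),np.percentile(P,3,0).round(3),np.percentile(P,97,0).round(3))
cv2.imwrite("pics/a.png",cv2.resize(np.vstack(ims),(560,840))[:, :] if 0 else cv2.resize(np.hstack(ims),(800,300)))
cv2.imwrite("pics/b.png",ims[0])
s=state();print(s["time"],s["position"],s["eef_rot"])
E
```

```text
scene rest 0.83 [269.5, 175.6, 92.2, 118.0] 4618 [0.471 0.197 0.023] [0.365 0.153 0.005] [0.626 0.23  0.206]
scene rest_arm 0.66 [296.6, 194.0, 57.7, 50.1] 1201 [0.462 0.195 0.117] [0.392 0.174 0.043] [0.548 0.214 0.21 ]
scene lever_pad 0.75 [295.6, 194.2, 58.1, 53.1] 1345 [0.466 0.195 0.113] [0.392 0.07  0.002] [0.581 0.214 0.21 ]
scene pawl_tab 0.56 [271.7, 173.9, 34.0, 30.7] 347 [0.608 0.191 0.104] [0.531 0.172 0.09 ] [0.645 0.203 0.134]
scene wood_block 0.8 [245.9, 250.1, 57.8, 55.7] 1934 [0.44  0.326 0.036] [0.394 0.281 0.007] [0.496 0.363 0.039]
scene bearing 0.71 [352.1, 235.5, 19.8, 20.1] 292 [0.432 0.094 0.013] [0.411 0.075 0.001] [0.454 0.116 0.017]
scene magnet_square 0.58 [215.9, 223.1, 46.0, 33.5] 1018 [0.576 0.33  0.017] [0.534 0.294 0.001] [0.617 0.382 0.019]
top rest 0.9 [279.5, 165.0, 36.5, 150.0] 4942 [0.486 0.191 0.013] [0.366 0.149 0.007] [0.63  0.225 0.208]
top rest_arm 0.85 [288.0, 219.4, 33.3, 81.6] 1370 [0.429 0.189 0.185] [0.391 0.166 0.073] [0.52  0.212 0.21 ]
top lever_pad 0.71 [287.2, 225.9, 33.7, 75.9] 1329 [0.428 0.189 0.186] [0.391 0.168 0.084] [0.518 0.212 0.21 ]
top pawl 0.58 [296.5, 166.1, 15.9, 60.0] 645 [0.612 0.187 0.103] [0.53  0.171 0.095] [0.645 0.201 0.133]
top pawl_tab 0.94 [294.9, 164.6, 21.3, 62.2] 655 [0.614 0.187 0.103] [0.53  0.169 0.093] [0.646 0.201 0.133]
top wood_block 0.85 [213.9, 235.9, 49.0, 60.6] 2021 [0.45  0.318 0.035] [0.4   0.279 0.031] [0.502 0.357 0.038]
top bearing 0.79 [333.3, 269.8, 20.2, 20.2] 362 [0.433 0.093 0.013] [ 0.411  0.073 -0.   ] [0.453 0.114 0.016]
top magnet_square 0.81 [205.3, 184.7, 49.3, 49.3] 1262 [0.579 0.325 0.015] [0.535 0.293 0.01 ] [0.615 0.376 0.018]
0.9 [ 0.2455661  -0.57472965  0.23133255] [[ 9.19589376e-01  3.92880872e-01  2.78441642e-05]
 [ 3.92880872e-01 -9.19589375e-01 -2.71243836e-05]
 [ 1.49485461e-05  3.58827345e-05 -9.99999999e-01]]
```

View pics/a.png

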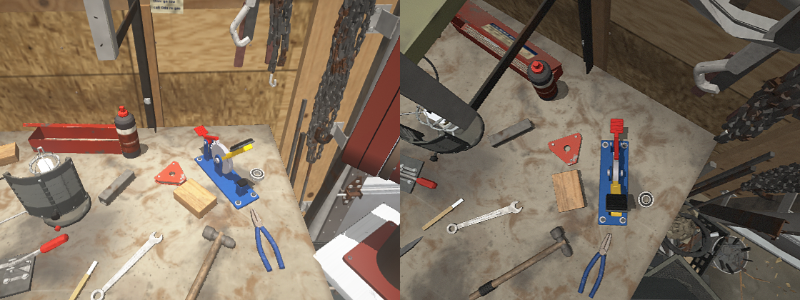

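The top view (right half) shows the stand running almost along world x. The red tab is at the far end (scaled pixel 617,127) and the black pad is on the robot's side (616,200). The magnet and wood block lie to the left and the bearing to the right. Next I'll refine the axis.

Run:
```python
from h import *
im,d=get_image("top")
q=silhouettes("top","rest")[0];P=cloud("top",d,q["region"])
B=P[(P[:,2]>.006)&(P[:,2]<.015)]
r=cv2.minAreaRect((B[:,:2]*1000).astype(np.float32));print(r)
q=silhouettes("top","pawl_tab")[0];T=cloud("top",d,q["region"]);T=T[(T[:,2]>.085)&(T[:,2]<.112)]
T2=T[T[:,0]>.60]
print(cv2.minAreaRect((T2[:,:2]*1000).astype(np.float32)))
for a in np.arange(.56,.66,.01):
    t=T[abs(T[:,0]-a)<.005]
    if len(t):print(round(a,2),len(t),t.mean(0).round(3),np.ptp(t[:,1]).round(3))
q=silhouettes("top","lever_pad")[0];L=cloud("top",d,q["region"]);L=L[L[:,2]>.13]
for a in np.arange(.38,.47,.01):
    t=L[abs(L[:,0]-a)<.005]
    if len(t):print("L",round(a,2),len(t),t.mean(0).round(3),np.ptp(t[:,1]).round(3))
```

```text
((481.5724792480469, 187.439453125), (83.99720764160156, 249.60414123535156), 89.36942291259766)
((624.1311645507812, 185.75985717773438), (47.609092712402344, 33.77302169799805), 1.543318748474121)
0.57 7 [0.572 0.188 0.108] 0.013
0.58 37 [0.58  0.188 0.106] 0.013
0.59 29 [0.59  0.187 0.102] 0.013
0.6 32 [0.601 0.187 0.097] 0.012
0.61 74 [0.611 0.186 0.099] 0.034
0.62 91 [0.62  0.186 0.101] 0.034
0.63 92 [0.63  0.186 0.103] 0.034
0.64 93 [0.64  0.186 0.104] 0.034
0.65 15 [0.647 0.187 0.103] 0.027
L 0.39 58 [0.392 0.19  0.201] 0.025
L 0.4 175 [0.4   0.189 0.207] 0.05
L 0.41 188 [0.41  0.19  0.206] 0.051
L 0.42 180 [0.42  0.189 0.196] 0.051
L 0.43 177 [0.43  0.19  0.184] 0.05
L 0.44 101 [0.439 0.19  0.166] 0.045
L 0.45 74 [0.45  0.188 0.142] 0.026
L 0.46 46 [0.458 0.189 0.133] 0.024
```

servo_tool(
  moves=[
    [[0, 0, 0, 0, 0, 0, 0], [0, 0, -30, 0, 0, 0, 0], [0, 0, -60, 0, 0, 0, 0], [0, 0, -60, 0, 0, 0, 0]],
  ],
)

```text
time: 1.6
position: [0.246, -0.5763, 0.2948]
eef_rot: [[0.92, 0.393, 0.002], [0.393, -0.92, -0.006], [-0.001, 0.006, -1.0]]
contact_force: [0.5, -0.6, 0.3]
grip_width: 0.0126
grip_force: 0.0
```

The stand fits well: the base measures 84 x 250 mm and the tab top is at z 0.102. That puts the pivot at (0.502, 0.187), the tab at (0.628, 0.186) and the flat pad at (0.360, 0.189). I'll draw in before swinging past the post.

servo_tool(
  moves=[
    [[0, -50, 0, 0, 0, 0, 0], [0, -100, 0, 0, 0, 0, 0], [0, -150, 0, 0, 0, 0, 0], [0, -200, 0, 0, 0, 0, 0], [0, -240, 0, 0, 0, 0, 0], [0, -265, 0, 0, 0, 0, 0], [0, -265, 0, 0, 0, 0, 0], [0, -265, 0, 0, 0, 0, 0]],
  ],
)

```text
time: 2.6
position: [0.1416, -0.3315, 0.291]
eef_rot: [[0.92, 0.393, 0.0], [0.393, -0.92, -0.0], [0.0, 0.0, -1.0]]
contact_force: [0.1, -0.0, -0.2]
grip_width: 0.0
grip_force: 0.0
```

servo_tool(
  moves=[
    [[56, -4, 0, 0, 0, -9, 0], [111, -18, 0, 0, 0, -18, 0], [163, -39, 0, 0, 0, -27, 0], [212, -69, 0, 0, 0, -36, 0], [255, -105, 0, 0, 0, -45, 0], [291, -148, 0, 0, 0, -54, 0], [321, -197, 0, 0, 0, -63, 0], [342, -249, 0, 0, 0, -72, 0], [356, -304, 0, 0, 0, -81, 0], [356, -304, 0, 0, 0, -81, 0], [356, -304, 0, 0, 0, -81, 0]],
  ],
)

```text
time: 3.98
position: [0.3498, 0.0884, 0.2909]
eef_rot: [[-0.245, 0.97, -0.001], [0.97, 0.245, -0.001], [-0.0, -0.001, -1.0]]
contact_force: [0.6, -0.4, 0.3]
grip_width: -0.0002
grip_force: 0.0
```

servo_tool(
  moves=[
    [[5, 55, 0, 0, 0, 0, 0], [10, 110, 0, 0, 0, 0, 0], [15, 165, 0, 0, 0, 0, 0], [20, 220, 0, 0, 0, 0, 0], [24, 265, 0, 0, 0, 0, 0], [27, 294, 0, 0, 0, 0, 0], [27, 294, 50, 0, 0, 0, 0], [27, 294, 100, 0, 0, 0, 0], [27, 294, 140, 0, 0, 0, 0], [27, 294, 150, 0, 0, 0, 0], [27, 294, 150, 0, 0, 0, 0]],
  ],
)

```text
time: 5.35
position: [0.6286, 0.1846, 0.1411]
eef_rot: [[-0.242, 0.97, -0.001], [0.97, 0.242, -0.0], [-0.0, -0.001, -1.0]]
contact_force: [0.5, -0.4, 0.8]
grip_width: -0.0005
grip_force: 0.0
```

Run:
```python
from h import *
print(state()["position"],state()["contact_force"])
a,_=get_image("scene");b,d=get_image("wrist")
cv2.imwrite("pics/c.png",np.hstack([cv2.resize(a[130:310,210:400],(400,380)),cv2.resize(b,(400,380))]))
```

```text
[0.62857061 0.1846326  0.14112772] [ 0.54320421 -0.4271896   0.76852406]
```

View pics/c.png

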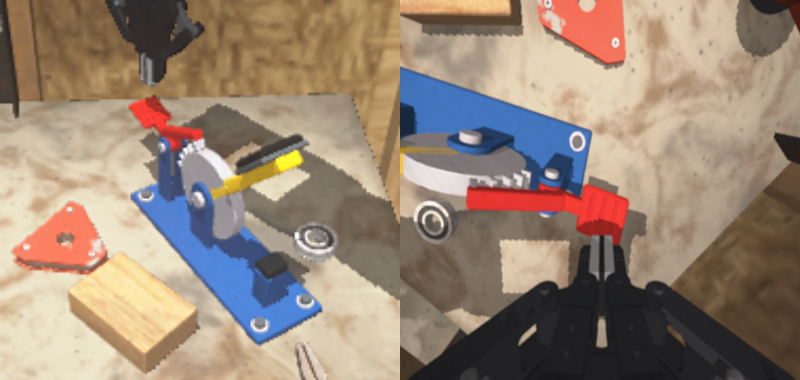

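The fingertips (wrist picture 600,245) hang over the red tab, with clear space around them. I'll press in stages.

servo_tool(
  moves=[
    [[0, 0, 20, 0, 0, 0, 0], [0, 0, 35, 0, 0, 0, 0], [0, 0, 40, 0, 0, 0, 0], [0, 0, 44, 0, 0, 0, 0], [0, 0, 48, 0, 0, 0, 0], [0, 0, 51, 0, 0, 0, 0], [0, 0, 54, 0, 0, 0, 0], [0, 0, 54, 0, 0, 0, 0]],
  ],
)

```text
time: 6.45
position: [0.6288, 0.1864, 0.0877]
eef_rot: [[-0.244, 0.97, 0.002], [0.97, 0.244, 0.0], [-0.0, 0.002, -1.0]]
contact_force: [3.2, -0.5, 3.6]
grip_width: 0.0
grip_force: 2.0
```

servo_tool(
  moves=[
    [[0, 0, 1, 0, 0, 0, 0], [0, 0, 2, 0, 0, 0, 0], [0, 0, 3, 0, 0, 0, 0], [0, 0, 3, 0, 0, 0, 0]],
  ],
)

```text
time: 6.95
position: [0.6291, 0.1865, 0.0873]
eef_rot: [[-0.244, 0.97, 0.003], [0.97, 0.244, 0.0], [-0.0, 0.003, -1.0]]
contact_force: [-2.9, -1.7, 17.0]
grip_width: 0.0001
grip_force: 8.1
```

The force jumped to 17 N at z 0.087, so the tab is on its stop. I'll lift off straight up, move over the pad and check the pawl.

servo_tool(
  moves=[
    [[0, 0, -20, 0, 0, 0, 0], [0, 0, -70, 0, 0, 0, 0], [0, 0, -130, 0, 0, 0, 0], [0, 0, -180, 0, 0, 0, 0], [0, 0, -205, 0, 0, 0, 0], [13, -50, -205, 0, 0, 0, 0], [26, -100, -205, 0, 0, 0, 0], [39, -150, -205, 0, 0, 0, 0], [48, -185, -205, 0, 0, 0, 0], [53, -202, -205, 0, 0, 0, 0], [53, -202, -205, 0, 0, 0, 0]],
  ],
)

```text
time: 8.32
position: [0.4177, 0.1887, 0.2892]
eef_rot: [[-0.245, 0.969, -0.001], [0.969, 0.245, 0.0], [0.0, -0.001, -1.0]]
contact_force: [0.3, -0.1, -0.3]
grip_width: 0.0
grip_force: 0.0
```

Run:
```python
from h import *
print(state()["position"],state()["contact_force"])
a,d=get_image("scene");b,_=get_image("wrist")
cv2.imwrite("pics/d.png",np.hstack([cv2.resize(a[130:310,210:400],(400,380)),cv2.resize(b,(400,380))]))
for l in ["pawl_tab","rest_arm"]:
    P=cloud("scene",d,silhouettes("scene",l)[0]["region"])
    for x in ([.61,.62,.63,.64] if l=="pawl_tab" else [.40,.41,.42,.43,.44]):
        t=P[(abs(P[:,0]-x)<.005)&(P[:,2]>.05)]
        if len(t):print(l,x,len(t),np.median(t,0).round(3),t[:,2].max().round(3))
```

```text
[0.41766874 0.18869329 0.28921737] [ 0.25893483 -0.10115089 -0.28165349]
pawl_tab 0.61 30 [0.612 0.191 0.09 ] 0.092
pawl_tab 0.62 35 [0.619 0.192 0.089] 0.093
pawl_tab 0.63 36 [0.63  0.189 0.088] 0.092
pawl_tab 0.64 29 [0.64  0.192 0.086] 0.089
rest_arm 0.4 154 [0.4   0.197 0.206] 0.211
rest_arm 0.41 121 [0.408 0.202 0.208] 0.212
rest_arm 0.42 53 [0.42  0.211 0.181] 0.203
rest_arm 0.43 51 [0.43  0.209 0.17 ] 0.194
rest_arm 0.44 32 [0.439 0.202 0.148] 0.182
```

View pics/d.png

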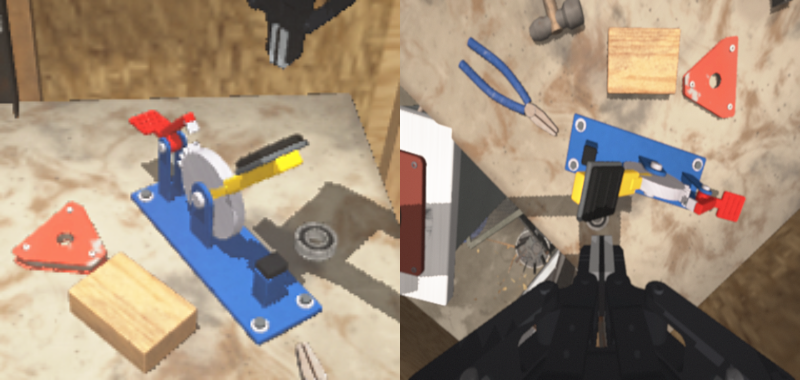

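The pawl nose now stands clear of the teeth and stays there, with the tab at z 0.088 (it was 0.102). The fingers are over the pad, so I'll push along the arm's arc.

servo_tool(
  moves=[
    [[-2, 10, 50, 0, 0, 0, 0], [-2, 10, 80, 0, 0, 0, 0], [-2, 10, 90, 0, 0, 0, 0], [-2, 10, 101, 0, 0, 0, 0], [0, 1, 108, 0, 0, 0, 0], [2, -8, 115, 0, 0, 0, 0], [4, -17, 125, 0, 0, 0, 0], [6, -26, 135, 0, 0, 0, 0], [8, -33, 147, 0, 0, 0, 0], [10, -39, 159, 0, 0, 0, 0]],
  ],
)

```text
time: 9.78
position: [0.3778, 0.1883, 0.1293]
eef_rot: [[-0.244, 0.97, -0.001], [0.97, 0.244, -0.001], [-0.001, -0.001, -1.0]]
contact_force: [3.5, -1.9, 3.4]
grip_width: -0.0002
grip_force: 1.8
```

servo_tool(
  moves=[
    [[1, -4, 10, 0, 0, 0, 0], [2, -7, 19, 0, 0, 0, 0], [2, -10, 27, 0, 0, 0, 0], [3, -11, 34, 0, 0, 0, 0], [3, -12, 37, 0, 0, 0, 0], [3, -12, 38, 0, 0, 0, 0], [3, -12, 38, 0, 0, 0, 0]],
  ],
)

```text
time: 10.65
position: [0.366, 0.1886, 0.092]
eef_rot: [[-0.244, 0.97, -0.001], [0.97, 0.244, -0.0], [0.0, -0.001, -1.0]]
contact_force: [0.2, -0.5, 0.9]
grip_width: -0.0001
grip_force: 0.3
```

servo_tool(
  moves=[
    [[0, 0, 1, 0, 0, 0, 0], [0, 0, 2, 0, 0, 0, 0], [0, 0, 3, 0, 0, 0, 0], [0, 0, 3, 0, 0, 0, 0]],
  ],
)

```text
time: 11.15
position: [0.366, 0.1886, 0.0908]
eef_rot: [[-0.244, 0.97, -0.002], [0.97, 0.244, -0.0], [0.0, -0.002, -1.0]]
contact_force: [-8.9, -1.7, 19.8]
grip_width: 0.0001
grip_force: 9.8
```

The arm is firmly on its stop (20 N, z 0.091). I'll lift off and check.

servo_tool(
  moves=[
    [[0, 0, -10, 0, 0, 0, 0], [0, 0, -50, 0, 0, 0, 0], [0, 0, -100, 0, 0, 0, 0], [0, 0, -150, 0, 0, 0, 0], [0, 0, -170, 0, 0, 0, 0], [0, 0, -170, 0, 0, 0, 0]],
  ],
)

```text
time: 11.9
position: [0.3674, 0.1889, 0.261]
eef_rot: [[-0.244, 0.97, 0.004], [0.97, 0.244, 0.001], [0.0, 0.004, -1.0]]
contact_force: [0.9, 0.1, -0.5]
grip_width: -0.0002
grip_force: 0.0
```

Run:
```python
from h import *
print(state()["time"],state()["position"],state()["contact_force"])
a,d=get_image("scene");b,_=get_image("wrist")
cv2.imwrite("pics/e.png",np.hstack([cv2.resize(a[130:310,210:400],(400,380)),cv2.resize(b,(400,380))]))
for l in ["pawl_tab","rest_arm"]:
    P=cloud("scene",d,silhouettes("scene",l)[0]["region"])
    for x in ([.61,.63,.64] if l=="pawl_tab" else [.34,.35,.36,.37,.38]):
        t=P[(abs(P[:,0]-x)<.005)&(P[:,2]>.05)]
        if len(t):print(l,x,len(t),np.median(t,0).round(3),t[:,2].max().round(3))
```

```text
11.9 [0.36735843 0.18889857 0.26095667] [ 0.89271959  0.06300928 -0.45292137]
pawl_tab 0.61 30 [0.613 0.19  0.09 ] 0.092
pawl_tab 0.63 34 [0.63  0.19  0.088] 0.09
pawl_tab 0.64 32 [0.64  0.191 0.087] 0.089
rest_arm 0.34 161 [0.338 0.196 0.09 ] 0.095
rest_arm 0.35 107 [0.35  0.197 0.091] 0.094
rest_arm 0.36 102 [0.36  0.195 0.092] 0.096
rest_arm 0.37 104 [0.369 0.195 0.092] 0.094
rest_arm 0.38 104 [0.379 0.198 0.092] 0.094
```

View pics/e.png

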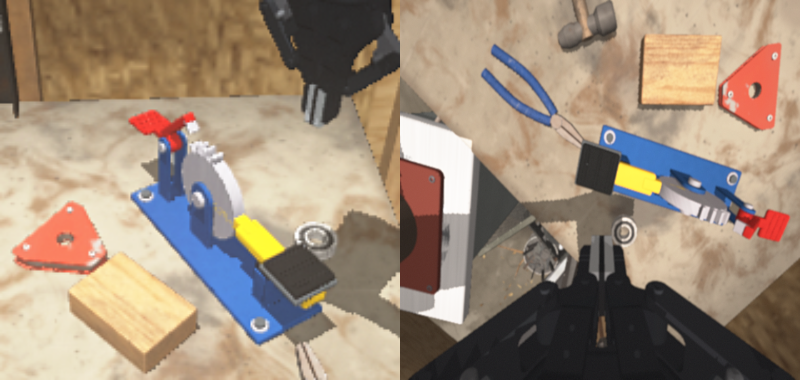

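The arm is level (pad at z 0.091–0.092 along its length), the pawl is still released, the other objects haven't moved, and the robot is clear.

```bash
python3 -c "
from workcell import *
print(finish_job())"
```

```text
the job is handed in; nothing more can be done
None
```

The job is handed in: the pawl was pressed to its stop and stayed released, the yellow arm is level against its stop, the bystanders haven't moved and the robot is clear (about 12 s used).

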